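# Release the latched key on the slit lamp's console

## Task

One of the four identical yellow keys on the slit lamp's white control console was left latched down. Find it (light taps will tell, but do not push a free key in), press it right down and take the finger away so that it springs up and all four keys stand fully up. Only touch and press: do not pick up, push or shift any of the things lying on and around the console.

Things in the scene. Friction and masses are not known exactly. Their poses are not given: they have to be found in the camera images.
- console: white control console, fixed to the table: 190 mm (its x) by 270 mm (its y), flat level deck 55 mm above the table; origin under its centre, its own -x side faces the robot. The four keys stand in one row along its own y, 50 mm to the -x side of its centre line, 54 mm apart centre to centre; bystanders stand on the rear (+x) half of the deck
- key_a_top (a point): centre of the top face of key a, moving with it. All four keys are identical: a yellow square cap 30 x 30 mm on a black 44 x 44 mm mount that stands 6 mm above the deck. A free key's top is 75 mm above the table (20 mm above the deck), the latched one's 3 mm lower. x and y axes as the console's, z up. The letters stand in any order along the row
- key_b_top (a point): centre of the top face of key b, moving with it. All four keys are identical: a yellow square cap 30 x 30 mm on a black 44 x 44 mm mount that stands 6 mm above the deck. A free key's top is 75 mm above the table (20 mm above the deck), the latched one's 3 mm lower. x and y axes as the console's, z up. The letters stand in any order along the row
- key_c_top (a point): centre of the top face of key c, moving with it. All four keys are identical: a yellow square cap 30 x 30 mm on a black 44 x 44 mm mount that stands 6 mm above the deck. A free key's top is 75 mm above the table (20 mm above the deck), the latched one's 3 mm lower. x and y axes as the console's, z up. The letters stand in any order along the row
- key_d_top (a point): centre of the top face of key d, moving with it. All four keys are identical: a yellow square cap 30 x 30 mm on a black 44 x 44 mm mount that stands 6 mm above the deck. A free key's top is 75 mm above the table (20 mm above the deck), the latched one's 3 mm lower. x and y axes as the console's, z up. The letters stand in any order along the row
- key_a (a joint): how far key a is down, m: 0 is fully up, 0.008 is the bottom stop. A free key rests at 0, yields from 1.5 N on, gets 0.4 N stiffer each mm (4.7 N at the bottom) and springs straight back up. The latched key rests at 0.003 and does not yield below 2.7 N; pushed deeper, past 0.0065 (about 4.1 N), its catch lets go and it rises fully to 0 when the finger leaves, and does not latch again
- key_b (a joint): how far key b is down, m: 0 is fully up, 0.008 is the bottom stop. A free key rests at 0, yields from 1.5 N on, gets 0.4 N stiffer each mm (4.7 N at the bottom) and springs straight back up. The latched key rests at 0.003 and does not yield below 2.7 N; pushed deeper, past 0.0065 (about 4.1 N), its catch lets go and it rises fully to 0 when the finger leaves, and does not latch again
- key_c (a joint): how far key c is down, m: 0 is fully up, 0.008 is the bottom stop. A free key rests at 0, yields from 1.5 N on, gets 0.4 N stiffer each mm (4.7 N at the bottom) and springs straight back up. The latched key rests at 0.003 and does not yield below 2.7 N; pushed deeper, past 0.0065 (about 4.1 N), its catch lets go and it rises fully to 0 when the finger leaves, and does not latch again
- key_d (a joint): how far key d is down, m: 0 is fully up, 0.008 is the bottom stop. A free key rests at 0, yields from 1.5 N on, gets 0.4 N stiffer each mm (4.7 N at the bottom) and springs straight back up. The latched key rests at 0.003 and does not yield below 2.7 N; pushed deeper, past 0.0065 (about 4.1 N), its catch lets go and it rises fully to 0 when the finger leaves, and does not latch again
- drops: white eye-drop bottle, 26 mm diameter, 58 mm tall with a blue cap, standing on the rear half of the console's deck; origin under its centre. Loose bystander
- trial_lens: steel-rimmed trial lens lying flat on the rear half of the console's deck, 38 mm diameter, 5 mm thick, with a small red tab; origin under the disc's centre. Loose bystander
- steel_cup: open steel cup, 72 mm across the rim, 75 mm tall, on the table near the console's left end; origin under its centre. Loose bystander
- pen_torch: aluminium pen torch with a black head, 130 mm long, 16 mm thick, lying on the table between console and robot; it runs along its own x from 30 mm behind its origin (black head) to 100 mm ahead of it. Loose bystander
- occluder: flat black eye-cover paddle lying on the table near the console's right end: handle 110 x 14 x 6 mm along its own x, disc of 60 mm diameter at +x; origin under the handle's middle. Loose bystander
- prism_block: clear block 35 x 35 x 40 mm standing on the table to the left; origin under its centre. Loose bystander
- jar: amber jar with a green lid, 50 mm diameter, 50 mm tall, standing on the table to the right; origin under its centre. Loose bystander

How it is judged:
By the outcome, as a careful person would: the job done as asked, in the order asked, and still so for the second after the job is handed in, with the robot touching nothing.
It also fails if it takes over 51 s, if anything falls off the work surface, if the arm or the gripper's body presses on something with over 40 N, if the wrist force passes 120 N, or if a joint passes its speed limit or range.

## Robot

A 7-joint arm with a two-finger parallel gripper is mounted at the origin on the work surface. World frame = base frame: x ahead of the robot, y to its left, z up, the work surface at z = 0. Lengths are in m, angles in rad, forces in N, time in s.
With the tool pointing down it reaches from about 0.4 to 0.85 m from the base axis. Payload 4.5 kg.
Tool frame: the origin (TCP) lies on the centre line of the jaws, within the pads' length; the fingertips stand 8 mm ahead of it and the grasp point (between the pads) lies 11 mm behind it; z points along the fingers, x is the direction in which the jaws open and shut, and the axes are right-handed (so a half turn about z gives the same grasp; the last joint's range is limited). The gripper opens to 88 mm and grips with 3 to 60 N. Pads are 18 mm wide; open, the fingers measure 123 mm over their backs; the gripper's body (75 mm by 187 mm) begins 45 mm behind the grasp point.
Start: joints at [-1.254, 0.689, -0.195, 1.565, 0.157, 0.902, -0.215], TCP at [0.174, 0.6, 0.247] pointing down, gripper open.
Joint ranges: [-3.01, 3.01], [-0.46, 2.08], [-1.47, 1.51], [0.13, 2.56], [-1, 4.14], [0.04, 2.09], [-2.66, 2.66]. Speed limits (rad/s): [2.57, 2.57, 3.14, 3.14, 3.14, 3.14, 3.14].

## Interface

Orientations are given as a unit quaternion [x, y, z, w].
In Python, from plant import get_state, snapshot, finish_job, boxes_of, pinpoint gives the robot as it stands.
- The arm moves only by the shell command python3 -m creep 'ROWS' [FORCE]. ROWS is JSON, a list of rows, each an object with "hand": the finger opening in m, from 0 to 0.0881; "slide": the shift along the tool's x, y, z in m, a list of three; "turn": the turn about the tool's z in degrees. A call has 1 to 5 rows; each row shifts and turns the commanded pose from where the row before left it, along the tool's axes as they then stand; what a row does not reach is not made up. A row lasts 1/8 s, in which the tool goes at most 62.5 mm and 10.7 degrees, less where a joint would pass 70% of its speed; a pose out of reach is approached as far as the arm can. A call is refused whole if a number of a shift passes 0.0625 or a number of a turn 10.7, either way. A call with a gripper value outside its range is refused whole. The fingers move at their own pace and stop on an object; FORCE is the grip in N (left out, the last holds). Time passes only in rows, so rows that do not move let the fingers close. It gives the time, the measured TCP pose, the force and the opening at its end, in the units of the state.
- get_state(): the state, without advancing time (a new reading comes with each control period).
- snapshot(name): name is "scene" or "top" or "wrist"; returns a dict with "frame" (384x512x3 uint8, red, green, blue), "depth" (384x512 float32, m along the optical axis (not along the pixel's ray), 0 where there is no reading), "mtx" (3x3 intrinsics, pixels), "camera_from_world" (4x4, takes a point from world to camera coordinates). Camera axes: x right, y down, z forward; pixel columns grow to the right and rows downward; lengths in m; the calibration is good to about 2 mm. A picture is of the moment at which its call begins.
- finish_job(): hands the job in, once; it reports no verdict.
Trained networks look in a picture, given as the dict that the camera call returned (one of the last four; its "shot" number tells which), for a name from the list of things; names that differ only in an ending like _2 or _b are one class to them, and where a whole thing is asked for, a point or a joint stands for the part that bears it (a point fixed in the world has none). Each returns a list of dicts, best first, with "conf" (0 to 1); they miss things now and then, are a little off and sometimes report something else, mostly with a low value. They report only what shows in the picture. A call takes as long as a camera call.
- boxes_of(target, picture): "uv" ([column, row] in pixels, amid what is visible of it).
- pinpoint(target, picture): "uv" ([column, row] in pixels: a listed point, or the origin of a listed thing).
The state is a dict: "clock": time; "q": joint angles; "qd": joint speeds; "joint_torque": joint torques, N m; "tool_pos": TCP position; "eef_rot": TCP orientation; "contact_force": force on the tool from outside, world axes, zero at the start; "moment": the same for the moment, N m; "opening": opening from 0.0 (shut) to 1.0 (fully open).
Only numpy, scipy, OpenCV 4.12 (cv2) and the standard library are available. Lean on these libraries where they do the work, as an engineer would, in place of code of your own. Each camera call takes 0.05 s, during which the arm holds its last target.

## Working session

There is one attempt and no reset: what is moved stays moved. The work goes in short steps, Python scripts to look and compute and a shell command to move; the robot and the scene stay as the last step left them, time stands still between calls to the robot, and variables do not carry over. Pictures are saved under pics/ and viewed, and the job is handed in when it is done.

```bash
mkdir -p pics; ls; python3 - <<'E'
from plant import *
import cv2,numpy as np
s=get_state();print({k:np.round(v,3) for k,v in s.items()})
for n in("scene","top"):
    p=snapshot(n);cv2.imwrite(f"pics/{n}0.png",p["frame"][:,:,::-1])
    M=np.linalg.inv(p["camera_from_world"]);K=p["mtx"]
    for t in("key_a_top","console"):
        for r in pinpoint(t,p):
            u,v=r["uv"];d=p["depth"][int(v),int(u)]
            w=M@np.r_[np.linalg.inv(K)@[u,v,1]*d,1]
            print(n,t,np.round(r["uv"]),round(r["conf"],2),w[:3].round(4))
E
```

```text
pics
{'clock': np.float64(0.0), 'q': array([-1.254,  0.69 , -0.194,  1.566,  0.157,  0.902, -0.215]), 'qd': array([-0.001, -0.   , -0.002,  0.   , -0.001, -0.   ,  0.001]), 'joint_torque': array([-0.0000e+00, -5.2756e+01, -1.2670e+00, -1.5343e+01, -5.3000e-02,
        7.0000e-03,  0.0000e+00]), 'tool_pos': array([0.174, 0.6  , 0.246]), 'eef_rot': array([ 0.8  ,  0.6  , -0.001,  0.001]), 'contact_force': array([-0.347, -0.093, -0.863]), 'moment': array([ 0.017, -0.007, -0.022]), 'opening': np.float64(1.001)}
scene console [196. 250.] 0.63 [ 0.5604 -0.1248  0.0557]
top key_a_top [340. 221.] 0.44 [ 0.4488 -0.1554  0.073 ]
top console [321. 196.] 0.86 [ 0.5151 -0.1046  0.0573]
```

View pics/top0.png

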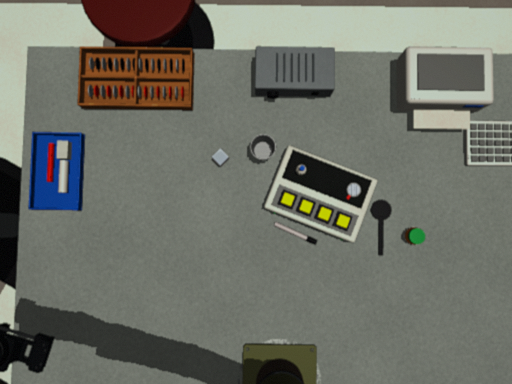

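View pics/scene0.png

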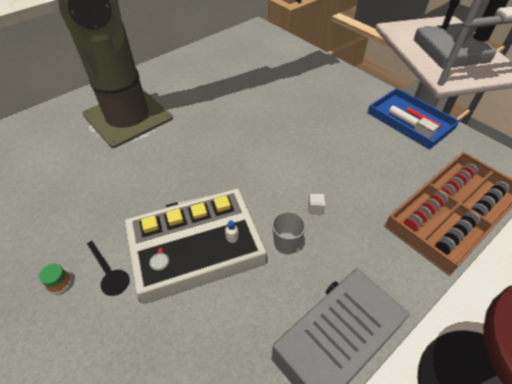

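The top view shows four yellow keys at about (288,200), (306,208), (325,214) and (343,222). The bottle and lens are on the rear half of the deck. Next I'll measure the caps by colour.

```bash
cat > h.py <<'E'
from plant import *
import cv2,numpy as np
def keys(n):
    p=snapshot(n);f=p["frame"]
    hsv=cv2.cvtColor(f,cv2.COLOR_RGB2HSV)
    m=cv2.inRange(hsv,(22,120,90),(35,255,255))
    N,L,S,C=cv2.connectedComponentsWithStats(m)
    M=np.linalg.inv(p["camera_from_world"]);Ki=np.linalg.inv(p["mtx"]);out=[]
    for i in range(1,N):
        if S[i,4]<60: continue
        v,u=np.nonzero(L==i);d=p["depth"][v,u]
        k=d>0;u,v,d=u[k],v[k],d[k]
        W=(M@np.vstack([Ki@np.vstack([u,v,np.ones(len(u))])*d,np.ones(len(u))]))[:3].T
        t=W[W[:,2]>np.median(W[:,2])-.006]
        # intersect centroid ray at z=.075
        o=M[:3,3];r=M[:3,:3]@Ki@np.r_[C[i],1];q=o+r*(.075-o[2])/r[2]
        out.append(q);print(n,C[i].round(1),S[i,4],'depthmed',np.median(t,0).round(4),'mean z',t[:,2].mean().round(4),'sd',t[:,2].std().round(4),'ray',q.round(4))
    return p,out
E
python3 - <<'E'
from h import *
p,o=keys("top");keys("scene")
o=np.array(o);c=o.mean(0);print(c);u,s,vt=np.linalg.svd(o-c);print(vt[0],(o-c)@vt[0])
print(get_state()["clock"])
E
```

```text
top [287.4 198.9] 135 depthmed [ 0.5069 -0.0122  0.0742] mean z 0.0744 sd 0.0028 ray [ 0.506  -0.0119  0.075 ]
top [305.8 206.2] 134 depthmed [ 0.4874 -0.063   0.0714] mean z 0.0715 sd 0.003 ray [ 0.4868 -0.0621  0.075 ]
top [324.3 213.3] 136 depthmed [ 0.4691 -0.1124  0.0741] mean z 0.074 sd 0.0027 ray [ 0.4681 -0.1126  0.075 ]
top [342.8 220.7] 134 depthmed [ 0.4506 -0.1636  0.0735] mean z 0.0733 sd 0.0027 ray [ 0.4489 -0.163   0.075 ]
scene [221.9 203.3] 201 depthmed [ 0.5083 -0.0185  0.0756] mean z 0.0753 sd 0.0019 ray [ 0.5108 -0.0189  0.075 ]
scene [198.3 210.3] 201 depthmed [ 0.489  -0.0682  0.0725] mean z 0.0722 sd 0.0018 ray [ 0.4924 -0.0697  0.075 ]
scene [174.1 216.8] 217 depthmed [ 0.4708 -0.1186  0.0757] mean z 0.0754 sd 0.0018 ray [ 0.4728 -0.1195  0.075 ]
scene [149.2 223.9] 228 depthmed [ 0.4515 -0.1689  0.0757] mean z 0.0754 sd 0.0018 ray [ 0.4539 -0.1699  0.075 ]
[ 0.4774458  -0.08742302  0.075     ]
[-0.35283318 -0.93568624 -0.        ] [-0.08070337 -0.0269434   0.02689809  0.08074868]
0.4
```

Depth from both cameras puts the second key from the left about 3 mm low, near (0.489,-0.066). I'll move there with the fingers shut and confirm with the wrist camera and light taps.

```bash
R='{"hand":0,"slide":[-0.0367,0.0326,0],"turn":0}'
python3 -m creep '[{"hand":0,"slide":[-0.0367,0.0326,0],"turn":0},{"hand":0,"slide":[-0.0367,0.0326,0],"turn":0},{"hand":0,"slide":[-0.0367,0.0326,0],"turn":0},{"hand":0,"slide":[-0.0367,0.0326,0],"turn":0},{"hand":0,"slide":[-0.0367,0.0326,0],"turn":0}]' 20
python3 -m creep '[{"hand":0,"slide":[-0.0367,0.0326,0],"turn":0},{"hand":0,"slide":[-0.0367,0.0326,0],"turn":0},{"hand":0,"slide":[-0.0367,0.0326,0],"turn":0},{"hand":0,"slide":[-0.0367,0.0326,0],"turn":0},{"hand":0,"slide":[-0.0367,0.0326,0],"turn":0}]'
```

```text
clock: 1.02
tool_pos: [0.2804, 0.3772, 0.247]
eef_rot: [0.8, 0.6, 0.0, -0.0]
contact_force: [0.4, 0.6, 0.0]
opening: 0.458
clock: 1.65
tool_pos: [0.3859, 0.1555, 0.247]
eef_rot: [0.8, 0.6, 0.001, 0.0]
contact_force: [1.1, -0.5, 0.2]
opening: 0.004
```

```bash

python3 -m creep '[{"hand":0,"slide":[-0.0367,0.0326,0],"turn":4.4},{"hand":0,"slide":[-0.0367,0.0326,0],"turn":0},{"hand":0,"slide":[-0.0367,0.0326,0],"turn":0},{"hand":0,"slide":[0,0,0],"turn":0},{"hand":0,"slide":[0,0,0],"turn":0}]'
python3 - <<'E'
from h import *
p,o=keys("wrist");cv2.imwrite("pics/w1.png",p["frame"][:,:,::-1])
print(np.linalg.inv(p["camera_from_world"])[:3,3])
for _ in range(5):
    snapshot("wrist"); print(get_state()["contact_force"].round(2))
s=get_state();print(s["tool_pos"],s["eef_rot"],s["clock"])
E
```

```text
clock: 2.28
tool_pos: [0.4412, 0.0215, 0.2468]
eef_rot: [0.822, 0.569, 0.0, -0.0]
contact_force: [-0.6, -0.2, 0.6]
opening: 0.007
wrist [ 89.7 244. ] 1030 depthmed [ 0.4485 -0.163   0.0762] mean z 0.0759 sd 0.0015 ray [ 0.448  -0.1616  0.075 ]
wrist [141.1 244. ] 988 depthmed [ 0.4669 -0.1129  0.0763] mean z 0.076 sd 0.0015 ray [ 0.4666 -0.1121  0.075 ]
wrist [192.9 243.6] 890 depthmed [ 0.4858 -0.063   0.0733] mean z 0.0731 sd 0.0013 ray [ 0.4849 -0.062   0.075 ]
wrist [245.7 236.9] 439 depthmed [ 0.494  -0.0057  0.0764] mean z 0.1107 sd 0.0689 ray [ 0.4971 -0.0085  0.075 ]
[0.36806434 0.04955843 0.38610464]
[-0.4  -0.14 -0.2 ]
[ 0.17 -0.61  0.78]
[ 0.11 -0.04  0.79]
[ 0.9  -0.39  0.01]
[ 0.28 -0.01  0.19]
[0.44110722 0.02189012 0.24677528] [ 8.21518080e-01  5.70182443e-01  1.00411138e-04 -1.28630546e-04] 2.575
```

View pics/w1.png

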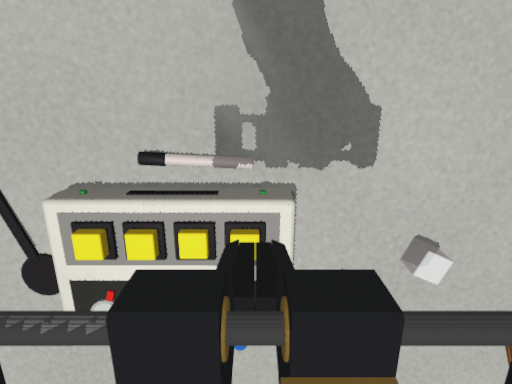

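The wrist view shows the four caps at (90,244), (141,244), (193,244) and one partly hidden at (245,237). The third of these, at (193,244), is the same key as before and again measures 3 mm low. I'll go above it.

```bash

python3 -m creep '[{"hand":0,"slide":[-0.0321,0.0365,0],"turn":0},{"hand":0,"slide":[-0.0321,0.0365,0],"turn":0},{"hand":0,"slide":[0,0,0.045],"turn":0},{"hand":0,"slide":[0,0,0.045],"turn":0},{"hand":0,"slide":[0,0,0.045],"turn":0}]'
python3 -m creep '[{"hand":0,"slide":[0,0,0],"turn":0},{"hand":0,"slide":[0,0,0],"turn":0}]'
python3 - <<'E'
from h import *
p,o=keys("wrist");cv2.imwrite("pics/w2.png",p["frame"][:,:,::-1])
s=get_state();print(s["tool_pos"],s["eef_rot"],s["clock"],s["contact_force"])
F=[]
for _ in range(8):
    snapshot("wrist"); F.append(get_state()["contact_force"])
print(np.mean(F,0),np.std(F,0))
E
```

```text
clock: 3.2
tool_pos: [0.4874, -0.0645, 0.1106]
eef_rot: [0.822, 0.569, 0.001, 0.0]
contact_force: [0.2, -0.1, 0.2]
opening: 0.0
clock: 3.45
tool_pos: [0.4877, -0.0646, 0.1128]
eef_rot: [0.822, 0.57, 0.001, 0.0]
contact_force: [-0.6, -0.0, -0.2]
opening: 0.005
wrist [ 72.1 228.6] 3251 depthmed [ 0.4482 -0.1628  0.0762] mean z 0.0758 sd 0.0014 ray [ 0.448  -0.1615  0.075 ]
wrist [162.7 228.5] 2941 depthmed [ 0.4667 -0.1132  0.0763] mean z 0.076 sd 0.0013 ray [ 0.4664 -0.1125  0.075 ]
wrist [254. 222.] 2051 depthmed [ 0.4818 -0.0621  0.0733] mean z 0.0741 sd 0.0061 ray [ 0.4811 -0.0618  0.075 ]
wrist [345.3 229.3] 2945 depthmed [ 0.5043 -0.014   0.0763] mean z 0.076 sd 0.0013 ray [ 0.5039 -0.014   0.075 ]
[ 0.48814023 -0.06474237  0.11329659] [8.22059431e-01 5.69399974e-01 1.14972542e-03 7.99721866e-04] 3.5 [ 0.41958989 -0.07692908  0.23995115]
[-0.07802591  0.09640119  0.13014792] [0.57100233 0.47497858 0.47158833]
```

View pics/w2.png

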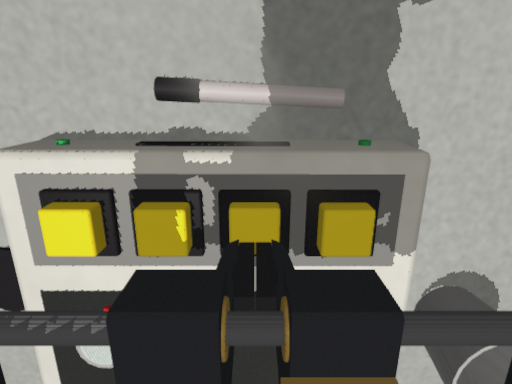

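Key 2 is straight under the fingertips at (254,222), and its neighbours read 3 mm higher. I'll lower to just above the key.

```bash

python3 -m creep '[{"hand":0,"slide":[0,0,0.012],"turn":0},{"hand":0,"slide":[0,0,0.012],"turn":0},{"hand":0,"slide":[0,0,0],"turn":0},{"hand":0,"slide":[0,0,0],"turn":0}]'
cat > f.py <<'E'
from h import *
F=[];Z=[]
for _ in range(8):
    snapshot("wrist"); s=get_state();F.append(s["contact_force"]);Z.append(s["tool_pos"])
print("F",np.mean(F,0).round(2),"P",np.mean(Z,0).round(4),"tipz",(np.mean(Z,0)[2]-.008).round(4),"sd",np.std(Z,0)[2].round(4),s["clock"])
E
python3 f.py
```

```text
clock: 4.4
tool_pos: [0.4869, -0.0649, 0.0874]
eef_rot: [0.822, 0.569, -0.0, -0.0]
contact_force: [0.4, -0.6, -0.3]
opening: 0.003
F [0.27 0.28 0.03] P [ 0.4872 -0.065   0.0879] tipz 0.0799 sd 0.0001 4.8
```

Tip is at about 80 mm. I'll step down 3 mm, then in smaller steps.

```bash

python3 -m creep '[{"hand":0,"slide":[0,0,0.003],"turn":0},{"hand":0,"slide":[0,0,0.0],"turn":0}]';python3 f.py
python3 -m creep '[{"hand":0,"slide":[0,0,0.0015],"turn":0},{"hand":0,"slide":[0,0,0],"turn":0}]';python3 f.py
python3 -m creep '[{"hand":0,"slide":[0,0,0.001],"turn":0},{"hand":0,"slide":[0,0,0],"turn":0}]';python3 f.py
```

```text
clock: 5.05
tool_pos: [0.4869, -0.0649, 0.0845]
eef_rot: [0.822, 0.569, -0.0, -0.0]
contact_force: [-0.9, -0.6, -0.8]
opening: 0.009
F [-0.14 -0.31  0.01] P [ 0.487  -0.0649  0.0847] tipz 0.0767 sd 0.0001 5.45
clock: 5.7
tool_pos: [0.487, -0.0649, 0.0831]
eef_rot: [0.822, 0.569, -0.0, -0.0]
contact_force: [0.3, 0.5, 0.2]
opening: 0.004
F [-0.17 -0.14 -0.26] P [ 0.487  -0.0649  0.0832] tipz 0.0752 sd 0.0 6.1
clock: 6.35
tool_pos: [0.487, -0.0649, 0.0821]
eef_rot: [0.822, 0.569, -0.0, -0.0]
contact_force: [1.0, 0.6, 0.3]
opening: -0.001
F [ 0.13  0.07 -0.11] P [ 0.4871 -0.0649  0.0822] tipz 0.0742 sd 0.0 6.75
```

```bash

python3 -m creep '[{"hand":0,"slide":[0,0,0.001],"turn":0},{"hand":0,"slide":[0,0,0.0],"turn":0}]';python3 f.py
python3 -m creep '[{"hand":0,"slide":[0,0,0.0007],"turn":0},{"hand":0,"slide":[0,0,0],"turn":0}]';python3 f.py
python3 -m creep '[{"hand":0,"slide":[0,0,0.0005],"turn":0},{"hand":0,"slide":[0,0,0],"turn":0}]';python3 f.py
```

```text
clock: 7.0
tool_pos: [0.487, -0.065, 0.0811]
eef_rot: [0.822, 0.569, -0.0, -0.0]
contact_force: [-0.1, -0.3, -0.2]
opening: 0.005
F [ 0.24 -0.01 -0.07] P [ 0.487  -0.0649  0.0812] tipz 0.0732 sd 0.0 7.4
clock: 7.65
tool_pos: [0.4871, -0.065, 0.0805]
eef_rot: [0.822, 0.569, 0.0, 0.0]
contact_force: [0.6, -0.1, 0.0]
opening: 0.006
F [ 0.45 -0.06  0.59] P [ 0.4871 -0.0649  0.0805] tipz 0.0725 sd 0.0 8.05
clock: 8.3
tool_pos: [0.4871, -0.065, 0.0801]
eef_rot: [0.822, 0.569, 0.0, 0.0]
contact_force: [-0.3, 0.2, 2.8]
opening: 0.007
F [-0.38 -0.14  3.05] P [ 0.4871 -0.0649  0.0801] tipz 0.0721 sd 0.0 8.7
```

No contact at 73.2 mm, and 3 N at 72.1 mm. A free key would have resisted from 75 mm, so this is the latched key. I'll press it fully down.

```bash

python3 -m creep '[{"hand":0,"slide":[0,0,0.002],"turn":0},{"hand":0,"slide":[0,0,0.002],"turn":0},{"hand":0,"slide":[0,0,0.0008],"turn":0},{"hand":0,"slide":[0,0,0],"turn":0}]';python3 f.py
```

```text
clock: 9.2
tool_pos: [0.4871, -0.0649, 0.0754]
eef_rot: [0.822, 0.569, 0.0, 0.0]
contact_force: [-0.4, 0.5, 8.3]
opening: 0.004
F [-1.06  0.11  7.52] P [ 0.4871 -0.0649  0.0754] tipz 0.0674 sd 0.0 9.6
```

7.5 N is more than the 4.7 N spring load at the bottom, so it is on the stop. I'll lift away.

```bash

python3 -m creep '[{"hand":0,"slide":[0,0,-0.003],"turn":0},{"hand":0,"slide":[0,0,-0.01],"turn":0},{"hand":0,"slide":[0,0,-0.04],"turn":0},{"hand":0,"slide":[0,0,-0.06],"turn":0},{"hand":0,"slide":[0,0,-0.04],"turn":0}]'
python3 -m creep '[{"hand":0,"slide":[0.03,-0.03,0],"turn":0},{"hand":0,"slide":[0.03,-0.03,0],"turn":0},{"hand":0,"slide":[0.03,-0.03,0],"turn":0},{"hand":0,"slide":[0,0,0],"turn":0},{"hand":0,"slide":[0,0,0],"turn":0}]'
python3 - <<'E'
from h import *
for n in("wrist","scene","top"):
    p,o=keys(n);cv2.imwrite(f"pics/end_{n}.png",p["frame"][:,:,::-1])
E
python3 f.py
```

```text
clock: 10.22
tool_pos: [0.487, -0.0649, 0.2307]
eef_rot: [0.822, 0.569, 0.001, 0.0]
contact_force: [0.6, -0.5, 0.0]
opening: 0.006
clock: 10.85
tool_pos: [0.4345, 0.0503, 0.2283]
eef_rot: [0.822, 0.569, -0.0, 0.0]
contact_force: [-0.1, -0.9, 0.0]
opening: 0.005
wrist [ 59.4 266.5] 1140 depthmed [ 0.448  -0.1627  0.0763] mean z 0.0758 sd 0.0016 ray [ 0.4476 -0.1608  0.075 ]
wrist [112.8 266.7] 1091 depthmed [ 0.4666 -0.1124  0.0762] mean z 0.0768 sd 0.0147 ray [ 0.4664 -0.1113  0.075 ]
wrist [165.8 260.2] 610 depthmed [ 0.4781 -0.0589  0.0762] mean z 0.089 sd 0.0522 ray [ 0.4784 -0.059   0.075 ]
wrist [212.  259.5] 290 depthmed [ 0.4929 -0.0166  0.0762] mean z 0.098 sd 0.0612 ray [ 0.4937 -0.0162  0.075 ]
scene [221.9 203.5] 206 depthmed [ 0.5086 -0.0184  0.0755] mean z 0.0752 sd 0.0019 ray [ 0.5111 -0.0191  0.075 ]
scene [198.3 210.1] 209 depthmed [ 0.4899 -0.0685  0.0756] mean z 0.0754 sd 0.0019 ray [ 0.492  -0.0695  0.075 ]
scene [174.1 216.9] 216 depthmed [ 0.4703 -0.1188  0.0755] mean z 0.0752 sd 0.0017 ray [ 0.4729 -0.1195  0.075 ]
scene [149.1 224. ] 227 depthmed [ 0.4524 -0.1693  0.0756] mean z 0.0754 sd 0.0019 ray [ 0.4539 -0.17    0.075 ]
top [287.5 198.7] 139 depthmed [ 0.506  -0.011   0.0741] mean z 0.0867 sd 0.0782 ray [ 0.5063 -0.0121  0.075 ]
top [305.7 206.1] 144 depthmed [ 0.4873 -0.0626  0.074 ] mean z 0.0741 sd 0.003 ray [ 0.487 -0.062  0.075]
top [324.3 213.3] 141 depthmed [ 0.469  -0.1123  0.0735] mean z 0.0734 sd 0.0028 ray [ 0.4681 -0.1126  0.075 ]
top [342.8 220.6] 143 depthmed [ 0.4506 -0.1635  0.074 ] mean z 0.0741 sd 0.0027 ray [ 0.4492 -0.1629  0.075 ]
F [ 0.18 -0.11  0.16] P [0.4346 0.0504 0.2281] tipz 0.2201 sd 0.0 11.4
```

View pics/end_scene.png

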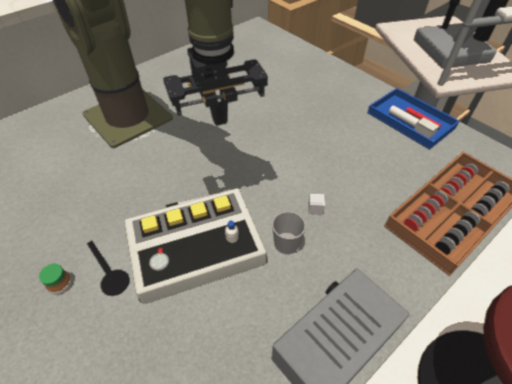

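View pics/end_wrist.png

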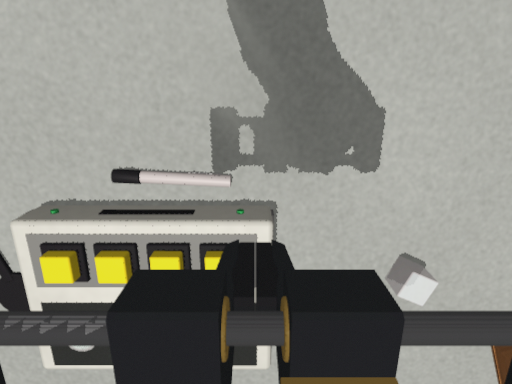

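The caps at (222,203), (198,210), (174,217) and (149,224) in the scene view are now level in all three cameras. The bottle, lens, cup and the other objects are where they were, and the arm is clear.

```bash
python3 -c "
from plant import *
print(finish_job())"
```

```text
the job is handed in; nothing more can be done
None
```

The latched key is released, all four keys stand fully up, and the job is handed in.

- **Finding it:** Depth from the top, scene and wrist cameras all showed the second key from the robot's left, near (0.487, -0.064), about 3 mm lower than the others. A slow tap met nothing at 73.2 mm and 3 N at 72.1 mm, which fits the latched key. I did not touch the other three keys.
- **Releasing it:** I pressed it to its bottom stop (tip at 67.4 mm, 7.5 N) and lifted the finger straight up, then moved the arm clear.
- **Last checks:** Each camera reads the four tops level to within 0.6 mm, and the force reading is back to about zero. The wrist camera had the two left keys partly hidden by the gripper, but the other two cameras saw them fully. By eye in the final scene view, none of the loose objects had moved. The clock read 11.4 s of the 51 s allowed. No check failed.

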